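Open the logger's battery bay

TASK

Open the battery bay of the grey logger: with the fingertips, press the black snap tab fully in (it stays in), then push the released cover along its runners over the tab, until it is completely off its seat and the whole bay is open, and leave it lying flat on the logger's open deck. Never lift the cover or tip it up, and leave the other things on the bench where they are.

Things in the scene. Friction and masses are not known exactly. Their poses are not given: they have to be found in the camera images.
- logger: Fixed low grey plastic housing, 240 x 120 mm. Origin: centre of its underside on the table; x along its length from the battery bay end (-115 mm) to the far end (+125), y across, z up. Two runners, tops 40 mm up (|y| 27 to 48 mm), with side rims to 48.5 mm, run all along; between them a channel 54 mm wide with its floor 32 mm up. In order along x: seat with cover, tab, open deck.
- seat (a point): Centre of the cover's seat (logger x -72.5 mm), at runner height 40 mm; axes as the logger. The seat is 75 mm long, with the battery bay below. Two lips, tops 52.5 mm up, overhang the cover's flange at |y| above 39 mm; between them it is open from above and from the bay end, where only corner stops (|y| above 38) stand. The cover leaves only along +x, over the pressed tab.
- deck (a point): Centre of the open deck beyond the tab (logger x +58 mm), at runner height 40 mm; axes as the logger. No lips here; side rims guide the cover and an end stop 10 mm high stands 57 mm further along +x.
- cover: Loose lid, a little lighter grey than the logger, 0.08 to 0.17 kg: flange 75 (x) x 92 (y) x 6 mm, on it a ribbed block 70 mm wide, top 24 mm above the underside, from the bay-end edge to 22 mm past the centre. Origin: centre of its underside, 40 mm up on the runners; axes as the logger. Held by the tab with 2 mm play. Clear of the seat after 75 mm of travel along +x; at the end stop after 150 mm.
- push_face (a point): Centre of the cover's upright face at the bay end (the face to push, 70 mm wide, 24 mm high, looking along the logger's -x), 12 mm above the cover's underside. Axes as the cover; push along +x. It slides with under 2 N of friction.
- tab_top (a point): Centre of the top of the snap tab, a black ribbed plastic block 34 (x) x 40 mm (y) in the channel just beyond the cover: 50 mm above the table when sticking out, 36 mm when fully in. Axes as the logger.
- tab (a joint): How far the snap tab is pressed in (straight down), in m: 0 sticking out, 0.014 fully in. It starts at 0 to 0.002, resists with about 4 N of friction, has no return spring and stays where it is left. The cover passes over it only when it is more than 0.010 in.
- jar: Bystander: closed glass jar, 48 mm diameter, 62 mm tall, standing beside the logger. Origin: centre of its underside.
- module: Bystander: small blue circuit module 45 x 40 x 15 mm beside the logger. Origin: centre of its underside.
- pack: Bystander: flat silver battery pack 52 x 36 x 12 mm beside the logger. Origin: centre of its underside.
- mouse: Bystander: black computer mouse 105 x 58 x 30 mm. Origin: centre of its underside.
- pen: Bystander: white pen 140 mm long, lying at the right side. Origin: middle of its underside.
- screwdriver: Bystander: screwdriver 170 mm long, lying at the right side. Origin: on its underside.
Things that resemble listed ones, but are neither listed nor needed, are in the scene too. What is shaped like the cover but orange or yellow is not meant.

How it is judged:
On the way, in this order (a step that is already met when the one before it is completed fails the run):
1. the snap tab is pressed in while the cover is still on its seat (value of joint tab above 0.011 m and x of cover in the frame of logger below -0.06 m), for 0.1 s.
2. the cover is pushed completely off its seat (x of cover in the frame of logger above 0.004 m), for 0.2 s.
At the end, for the whole second after the job is handed in: The tab is in by more than 10 mm; the cover lies still and flat (within 0.08 rad) on the logger's runners (underside 35 to 45 mm above the table), its origin more than 4 mm past the logger's origin along +x, so wholly clear of the seat and the bay (value of joint tab above 0.01 m and x of cover in the frame of logger between 0.004 and 0.082 m and z of cover in the frame of logger between 0.035 and 0.045 m and angle between cover's own z axis and vertical below 0.08 rad and linear speed of cover below 0.01 m/s); the robot touches nothing.
It fails at once if the cover is lifted more than 10 mm off the runners (z of cover in the frame of logger above 0.05 m).
It fails at once if the cover is tipped up (angle between cover's own z axis and vertical above 0.3 rad).
It fails at once if the cover falls off the logger (z of cover in the frame of logger below 0.03 m).
It fails at once if a bystander (jar, module, pack, mouse, pen or screwdriver) is moved by more than 15 mm (distance of any of jar, module, pack, mouse, pen, screwdriver from where it was at the start of the episode above 0.015 m).
It also fails if it takes over 42 s, if anything falls off the work surface, if the arm or the gripper's body presses on something with over 40 N, if the wrist force passes 120 N, or if a joint passes its speed limit or range.

ROBOT

A 7-joint arm with a two-finger parallel gripper is mounted at the origin on the work surface. World frame = base frame: x ahead of the robot, y to its left, z up, the work surface at z = 0. Lengths are in m, angles in rad, forces in N, time in s.
With the tool pointing down it reaches from about 0.4 to 0.85 m from the base axis. Payload 10.4 kg.
Tool frame: the origin (TCP) lies midway between the tips of the shut fingers; the grasp point (between the pads) lies 19 mm behind it; z points along the fingers, y is the direction in which the jaws open and shut (so a half turn about z gives the same grasp; the last joint's range is limited). The gripper opens to 87 mm and grips with 3 to 60 N. Pads are 19 mm wide; open, the fingers measure 117 mm over their backs; the gripper's body (75 mm by 190 mm) begins 51 mm behind the grasp point.
Start: joints at [-1.262, 0.332, -0.065, 1.46, 0.022, 1.35, -0.088], TCP at [0.204, 0.591, 0.223] pointing down, gripper open.
Joint ranges: [-2.6, 2.6], [-0.5, 2.12], [-1.47, 1.34], [0.16, 2.42], [-1.27, 4.41], [0.06, 2.06], [-2.6, 2.6]. Speed limits (rad/s): [2.22, 2.22, 2.79, 2.79, 3.14, 3.14, 3.14].

INTERFACE

Orientations are given as a unit quaternion [x, y, z, w].
In Python, from bench import r gives the robot as it stands.
- The arm moves only by the tool step_arm, never from a script. Its argument "increments" is a list of rows, each a list of 2 entries, a list of its own where there are three numbers: the shift along the tool's x, y, z in m, then the turn, a rotation vector about the tool's x, y, z in rad. A call has 1 to 5 rows; each row is the pose to reach, as a shift and turn from the pose measured when the call began, along the tool's axes at that moment; what a row does not reach only later rows make up. A row lasts 1/10 s, in which the tool goes at most 50 mm and 8.59 degrees, less where a joint would pass 70% of its speed; a pose out of reach is approached as far as the arm can. A call with a gripper value outside its range is refused whole. "hand" is the closure, from -1 (fully open) to 1 (shut), so that 0 is half open, set as the call begins (left out, the last holds). The fingers move at their own pace and stop on an object; "grip_force" is the grip in N (left out, the last holds). Time passes only in rows, so rows that repeat a pose let the fingers close. It gives the time, the measured TCP pose, the force and the opening at its end, in the units of the state.
- r.read_state(): the state, without advancing time (a new reading comes with each control period).
- r.camera(name): name is "side" or "top"; returns a dict with "pixels" (420x560x3 uint8, blue, green, red), "camera_matrix" (3x3 intrinsics, pixels), "k1" (the pictures are not rectified: a ray, as slopes to the right and down, at radius r is drawn at 1 + k1 r^2 times it, then the intrinsics apply), "extrinsics" (4x4, takes a point from camera to world coordinates). Camera axes: x right, y up, looking along -z (the intrinsics and any distortion apply to the point x, -y, -z); pixel columns grow to the right and rows downward; lengths in m; the calibration is good to about 2 mm. A picture is of the moment at which its call begins. There is no depth.
- r.close_job(): hands the job in, once; it reports no verdict.
The state is a dict: "time": time; "joint_positions": joint angles; "joint_vel": joint speeds; "joint_torque": joint torques, N m; "ee_pos": TCP position; "eef_rot": TCP orientation; "ft_force": force on the tool from outside, world axes, zero at the start; "torque": the same for the moment, N m; "width": finger opening in m.
Only numpy, scipy, OpenCV 4.12 (cv2) and the standard library are available. Lean on these libraries where they do the work, as an engineer would, in place of code of your own. Each camera call takes 0.05 s, during which the arm holds its last target.

## Working session

There is one attempt and no reset: what is moved stays moved. The work goes in short steps, Python scripts to look and compute and a tool call to move; the robot and the scene stay as the last step left them, time stands still between calls to the robot, and variables do not carry over. Pictures are saved under pics/ and viewed, and the job is handed in when it is done.

Besides the shell and the picture viewer there is one more tool, called after "Request:" as a command line: name --argument value ..., lists and objects as JSON in quotes. step_arm: Moves the arm, as the interface text tells. Its arguments: {"type":"object","properties":{"increments":{"type":"array"},"hand":{"type":"number"},"grip_force":{"type":"number"}},"required":["increments"]}

```bash
mkdir -p pics; ls; python3 - <<'E'
from bench import r
import cv2
s=r.read_state(); print(s)
for n in("side","top"):
    c=r.camera(n); cv2.imwrite(f"pics/{n}0.png",c["pixels"]); print(n,c["camera_matrix"],c["k1"],c["extrinsics"])
E
```

```text
pics
{'time': 0.0, 'joint_positions': array([-1.26156725,  0.33285149, -0.06467217,  1.46094233,  0.02158368,
        1.34988814, -0.08849841]), 'joint_vel': array([-0.00023661,  0.0016346 , -0.00198184, -0.0007008 ,  0.00074653,
       -0.00038735, -0.00018035]), 'joint_torque': array([ 1.25726005e-03, -6.23262835e+01,  2.54931499e-02, -3.89881039e+01,
       -6.11480023e-02,  3.99701810e-02,  1.31167017e-04]), 'ee_pos': array([0.20349893, 0.59053654, 0.22176611]), 'eef_rot': array([ 1.65157942e-01,  9.86266885e-01, -6.91981641e-04, -8.64279606e-05]), 'ft_force': array([-0.45118843,  0.22425007, -0.68976418]), 'torque': array([-0.06777426,  0.00114502,  0.02698332]), 'width': 0.08711524880737088}
side [[469.55811175   0.         277.77868112]
 [  0.         469.55811175 206.48117712]
 [  0.           0.           1.        ]] -0.050803554792473817 [[-0.95490138  0.17099909 -0.2427399   0.23262807]
 [-0.29670637 -0.5182974   0.8020805   1.16597656]
 [ 0.01134358  0.83793026  0.54565943  0.88387228]
 [ 0.          0.          0.          1.        ]]
top [[448.29851394   0.         278.4109506 ]
 [  0.         448.29851394 209.43638555]
 [  0.           0.           1.        ]] -0.06217891631083616 [[ 0.02018855  0.98917521 -0.14534379  0.4173233 ]
 [-0.99979125  0.01951714 -0.00604406 -0.01642611]
 [-0.00314194  0.14543547  0.98936275  1.28018141]
 [ 0.          0.          0.          1.        ]]
```

View pics/side0.png

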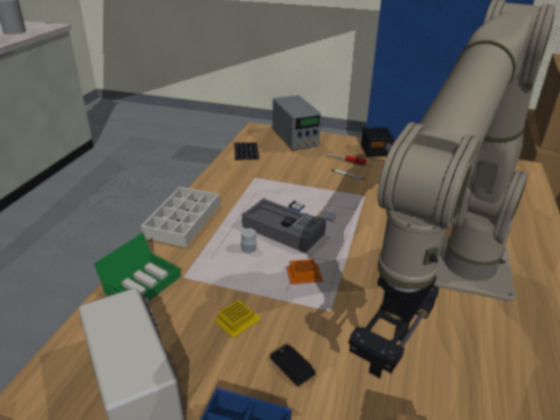

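View pics/top0.png

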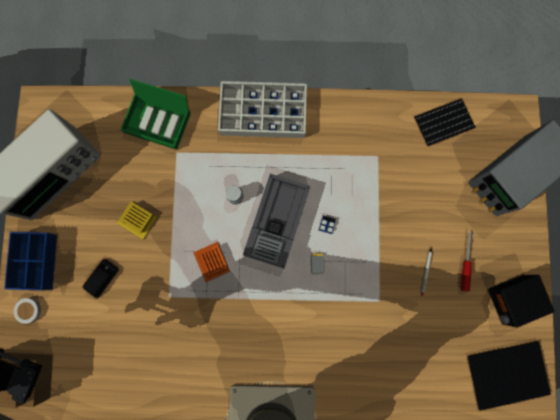

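The top view shows the logger at about (278,222). The cover is at its lower end near (268,248), the tab near (275,227), and the deck runs up and to the right. I'll zoom in.

```bash
python3 - <<'E'
import cv2
a=cv2.imread("pics/top0.png")[165:280,210:350]; cv2.imwrite("pics/topz.png",cv2.convertScaleAbs(cv2.resize(a,None,fx=5,fy=5,interpolation=cv2.INTER_CUBIC),alpha=1.8))
a=cv2.imread("pics/side0.png")[180:270,220:350]; cv2.imwrite("pics/sidez.png",cv2.convertScaleAbs(cv2.resize(a,None,fx=6,fy=6,interpolation=cv2.INTER_CUBIC),alpha=1.8))
E
```

```text
(no output)
```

View pics/topz.png

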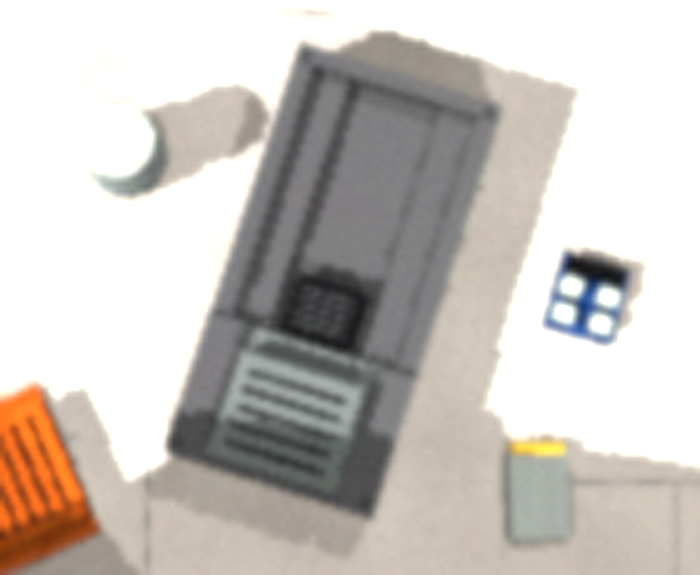

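View pics/sidez.png

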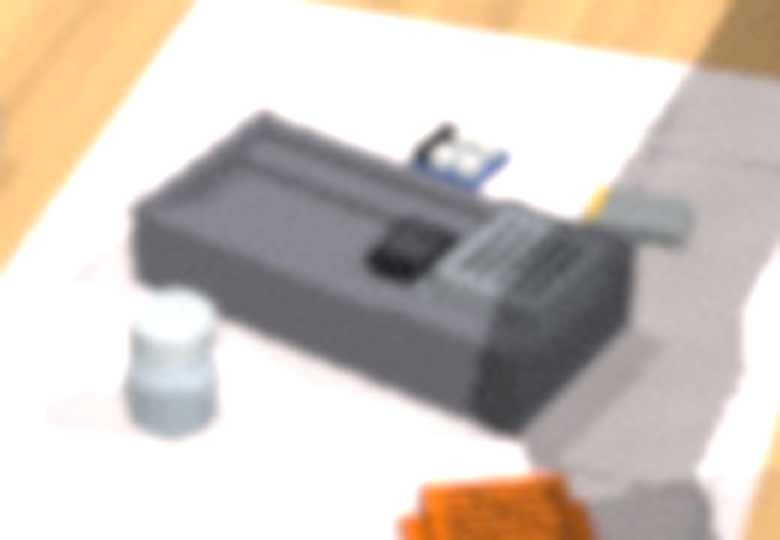

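The enlarged top view (5x) puts the rim corners at TL(303,45), TR(497,108), BR(372,517) and BL(172,450). The tab centre is near (325,312) and the cover block spans roughly (210-370, 340-490). Next I'll cast rays.

```bash
cat > h.py <<'E'
import numpy as np, cv2
def cast(c,uv,z):
    K=c["camera_matrix"]; d=np.array([c["k1"],0,0,0,0.])
    p=cv2.undistortPoints(np.array(uv,float).reshape(-1,1,2),K,d,None,None,None)[:,0] if False else None
    x=(np.array(uv,float).reshape(-1,2)-K[:2,2])/np.diag(K)[:2]
    u=x.copy()
    for _ in range(20): u=x/(1+c["k1"]*(u**2).sum(1,keepdims=True))
    E=c["extrinsics"]; D=np.c_[u[:,0],-u[:,1],-np.ones(len(u))]@E[:3,:3].T; o=E[:3,3]
    z=np.broadcast_to(z,len(u))
    return o+D*((z-o[2])/D[:,2])[:,None]
E
python3 - <<'E'
from bench import r
from h import *
t=r.camera("top"); s=r.camera("side")
f=lambda P:(np.array(P,float)+.5)/5-.5+[210,165]
g=lambda P:(np.array(P,float)+.5)/6-.5+[220,180]
c=cast(t,f([(303,45),(497,108),(372,517),(172,450)]),[.0485,.0485,.05,.05])
print(c.round(4))
for i in range(4): print(np.linalg.norm(c[i]-c[(i+1)%4]).round(4))
m=c.mean(0); ax=(c[0]+c[1]-c[2]-c[3])/2; yaw=np.arctan2(ax[1],ax[0]); print("centre",m,"yaw",yaw, np.arctan2(*( (c[0]-c[1])[[1,0]]))-np.pi/2)
X=np.array([np.cos(yaw),np.sin(yaw)]);Y=np.array([-X[1],X[0]]); o=m[:2]-.005*X; print("origin",o)
def L(n,p): print(n,[(round((q[:2]-o)@X,4),round((q[:2]-o)@Y,4)) for q in p])
L("tab top view",cast(t,f([(325,312)]),.05))
L("block corners",cast(t,f([(212,455),(338,492),(372,368),(258,332)]),.064))
L("side corners",cast(s,g([(265,112),(135,205),(630,235)]),[.0485,.0485,.05]))
L("tab side",cast(s,g([(420,238)]),.05))
for n,P,z in(("jar",(128,140),.062),("orange",(97,525),.02),("module",(590,300),.015),("pack",(540,490),.012)): L(n,cast(t,f([P]),z))
print([ (n,np.r_[o+x*X]) for n,x in(("tab",-.016),("face",-.11),("deck",.058))])
E
```

```text
[[ 0.6996  0.0162  0.0485]
 [ 0.6657 -0.0932  0.0485]
 [ 0.4371 -0.0274  0.05  ]
 [ 0.4713  0.0827  0.05  ]]
0.1146
0.2378
0.1153
0.2378
centre [ 0.56843096 -0.00540428  0.04925   ] yaw -0.2818036149452412 -0.30081923622340967
origin [ 0.56362818 -0.00401383]
tab top view [(np.float64(-0.0154), np.float64(0.0003))]
block corners [(np.float64(-0.1092), np.float64(0.0349)), (np.float64(-0.1079), np.float64(-0.0361)), (np.float64(-0.0384), np.float64(-0.0338)), (np.float64(-0.0381), np.float64(0.0313))]
side corners [(np.float64(0.1217), np.float64(-0.06)), (np.float64(0.1255), np.float64(0.0552)), (np.float64(-0.1061), np.float64(-0.0665))]
tab side [(np.float64(-0.0168), np.float64(-0.0022))]
jar [(np.float64(0.0422), np.float64(0.1324))]
orange [(np.float64(-0.1645), np.float64(0.0875))]
module [(np.float64(0.0392), np.float64(-0.1398))]
pack [(np.float64(-0.0719), np.float64(-0.1436))]
[('tab', array([5.48259297e-01, 4.35582995e-04])), ('face', array([0.45796709, 0.02657591])), ('deck', array([ 0.6193404 , -0.02014297]))]
```

The measurements agree with the stated sizes: the outline comes out at 238x115 against 240x120, and the tab at logger x -15 to -17 against the expected -16. The side view agrees too. Next, a helper that works out the moves.

```bash
cat >> h.py <<'E'
from scipy.spatial.transform import Rotation as R
YAW=-0.287; O=np.array([.5636,-.0040])
X=np.array([np.cos(YAW),np.sin(YAW)]);Y=np.array([-X[1],X[0]])
def go(r,lx,ly,z,flip=None):
    s=r.read_state(); C=R.from_quat(s["eef_rot"]); p=s["ee_pos"]
    best=None
    for a in (0,np.pi):
        T=R.from_matrix(np.c_[np.r_[Y,0],np.r_[X,0],[0,0,-1]])*R.from_euler('z',np.pi/2+a)
        v=(C.inv()*T).as_rotvec()
        if best is None or np.linalg.norm(v)<np.linalg.norm(best): best=v
    t=np.r_[O+lx*X+ly*Y,z]
    print("t",s["time"],"logger xyz",((p[:2]-O)@X).round(4),((p[:2]-O)@Y).round(4),p[2].round(4),"F",np.round(s["ft_force"],1),"w",round(s["width"],4),"j",np.round(s["joint_positions"],2))
    print("shift",C.inv().apply(t-p).round(4),"turn",best.round(4))
E
python3 -c "
from bench import r
from h import *
go(r,-.012,0,.2)"
```

```text
t 0.2 logger xyz -0.5137 0.4685 0.2221 F [-0.3  0.4  0.8] w 0.0869 j [-1.26  0.33 -0.06  1.46  0.02  1.35 -0.09]
shift [-0.5222 -0.4455  0.0225] turn [-0.0008  0.     -0.0448]
```

Request:
step_arm --increments '[[[-0.522,-0.4455,0.0225],[0,0,-0.045]],[[-0.522,-0.4455,0.0225],[0,0,-0.045]],[[-0.522,-0.4455,0.0225],[0,0,-0.045]],[[-0.522,-0.4455,0.0225],[0,0,-0.045]],[[-0.522,-0.4455,0.0225],[0,0,-0.045]]]' --hand 1

```text
time: 0.7
ee_pos: [0.3311, 0.3737, 0.2143]
eef_rot: [0.143, 0.99, -0.0, -0.0]
ft_force: [1.1, 0.7, 0.3]
width: 0.0547
```

```bash
python3 -c "
from bench import r
from h import *
go(r,-.012,0,.2)"
```

```text
t 0.7 logger xyz -0.3299 0.2964 0.2143 F [1.1 0.7 0.3] w 0.0547 j [-0.99  0.06  0.06  1.8  -0.    1.28  0.35]
shift [-0.3179 -0.2964  0.0144] turn [-0.0006 -0.0001  0.0001]
```

Request:
step_arm --increments '[[[-0.318,-0.296,0.0144],[0,0,0]],[[-0.318,-0.296,0.0144],[0,0,0]],[[-0.318,-0.296,0.0144],[0,0,0]],[[-0.318,-0.296,0.0144],[0,0,0]],[[-0.318,-0.296,0.0144],[0,0,0]]]'

```text
time: 1.2
ee_pos: [0.458, 0.1586, 0.2063]
eef_rot: [0.143, 0.99, -0.0, 0.0]
ft_force: [1.0, 1.1, -0.6]
width: 0.0149
```

```bash
python3 -c "
from bench import r
from h import *
go(r,-.012,0,.12)"
```

```text
t 1.2 logger xyz -0.1473 0.126 0.2063 F [ 1.   1.1 -0.6] w 0.0149 j [-0.73  0.02  0.31  1.86 -0.01  1.26  0.86]
shift [-0.1352 -0.1261  0.0863] turn [-0.0001  0.0001  0.0003]
```

Request:
step_arm --increments '[[[-0.135,-0.126,0.086],[0,0,0]],[[-0.135,-0.126,0.086],[0,0,0]],[[-0.135,-0.126,0.086],[0,0,0]],[[-0.135,-0.126,0.086],[0,0,0]],[[-0.135,-0.126,0.086],[0,0,0]]]'

```text
time: 1.7
ee_pos: [0.5519, -0.0068, 0.1178]
eef_rot: [0.146, 0.989, -0.002, -0.001]
ft_force: [-0.3, 0.7, 0.4]
width: 0.0004
```

```bash
python3 -c "
from bench import r
from h import *
go(r,-.012,0,.058)
c=r.camera('side'); cv2.imwrite('pics/s1.png',cv2.resize(c['pixels'][130:290,190:400],None,fx=3.6,fy=3.6))
"
```

```text
t 1.7 logger xyz -0.0104 -0.006 0.1178 F [-0.3  0.7  0.4] w 0.0004 j [-0.48  0.27  0.47  1.81 -0.13  1.1   1.32]
shift [0.0016 0.0062 0.0597] turn [-0.0043 -0.0014 -0.0065]
```

View pics/s1.png

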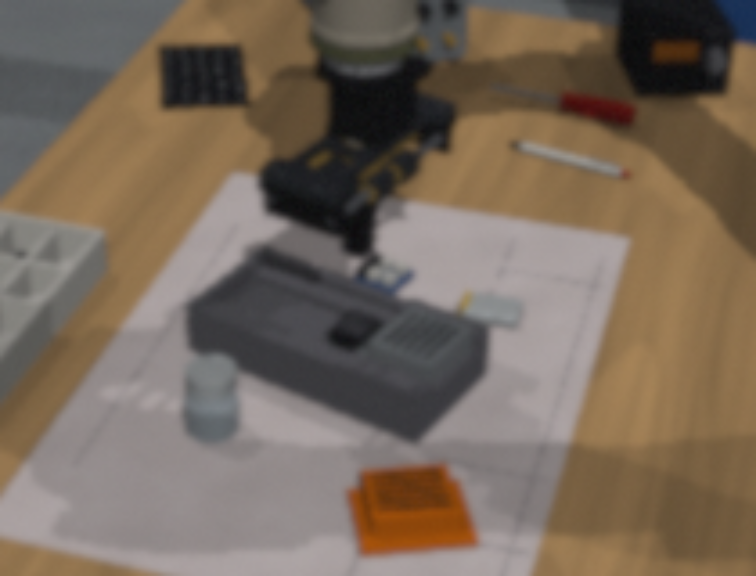

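The picture shows the shut fingertips near (358,245), above the tab at (352,328). I'll descend to 58 mm first.

Request:
step_arm --increments '[[[0.0,0.006,0.03],[-0.004,-0.001,-0.006]],[[0.0,0.006,0.06],[-0.004,-0.001,-0.006]],[[0.0,0.006,0.06],[-0.004,-0.001,-0.006]],[[0.0,0.006,0.06],[-0.004,-0.001,-0.006]]]'

```text
time: 2.15
ee_pos: [0.5533, 0.0019, 0.0593]
eef_rot: [0.142, 0.99, 0.001, -0.0]
ft_force: [0.6, -0.5, 0.5]
width: 0.0001
```

```bash
python3 -c "
from bench import r
from h import *
go(r,-.012,0,.036)
"
```

```text
t 2.15 logger xyz -0.0116 0.0027 0.0593 F [ 0.6 -0.5  0.5] w 0.0001 j [-0.47  0.35  0.45  1.85 -0.18  0.98  1.35]
shift [ 0.0004 -0.0027  0.0232] turn [ 0.0011 -0.0009  0.002 ]
```

Request:
step_arm --increments '[[[0.0,-0.003,0.008],[0,0,0]],[[0.0,-0.003,0.015],[0,0,0]],[[0.0,-0.003,0.02],[0,0,0]],[[0.0,-0.003,0.0235],[0,0,0]],[[0.0,-0.003,0.0235],[0,0,0]]]'

```text
time: 2.65
ee_pos: [0.5535, -0.0008, 0.0365]
eef_rot: [0.142, 0.99, 0.001, 0.001]
ft_force: [2.6, -0.0, 6.7]
width: 0.0008
```

```bash
python3 -c "
from bench import r
from h import *
go(r,-.012,0,.036)
"
```

```text
t 2.65 logger xyz -0.0106 0.0002 0.0365 F [ 2.6 -0.   6.7] w 0.0008 j [-0.45  0.38  0.44  1.87 -0.2   0.94  1.37]
shift [ 0.0014 -0.0002  0.0005] turn [0.002  0.0009 0.002 ]
```

Request:
step_arm --increments '[[[0.0,0.0,0.001],[0,0,0]],[[0.0,0.0,0.002],[0,0,0]],[[0.0,0.0,0.002],[0,0,0]]]'

```text
time: 2.95
ee_pos: [0.5536, -0.0008, 0.0362]
eef_rot: [0.142, 0.99, 0.001, 0.0]
ft_force: [-8.4, -0.5, 26.4]
width: 0.0007
```

```bash
python3 -c "
from bench import r
from h import *
go(r,-.012,0,.12)
"
```

```text
t 2.95 logger xyz -0.0104 0.0002 0.0362 F [-8.4 -0.5 26.4] w 0.0007 j [-0.45  0.38  0.44  1.87 -0.2   0.94  1.37]
shift [ 0.0015  0.     -0.0838] turn [0.003  0.0005 0.0016]
```

The tab bottomed out at 36.2 mm with the force rising to 26 N, so it is fully in. Moving up.

Request:
step_arm --increments '[[[0.0,0.0,-0.03],[0,0,0]],[[0.0,0.0,-0.084],[0,0,0]],[[0.0,0.0,-0.084],[0,0,0]],[[0,0,-0.084],[0,0,0]]]' --hand 0.5

```text
time: 3.35
ee_pos: [0.554, -0.001, 0.1212]
eef_rot: [0.142, 0.99, 0.002, 0.001]
ft_force: [-1.1, -0.2, -0.9]
width: 0.0198
```

```bash
python3 -c "
from bench import r
from h import *
c=r.camera('side'); cv2.imwrite('pics/s2.png',cv2.resize(c['pixels'][180:270,220:350],None,fx=6,fy=6))
go(r,-.14,0,.12)
"
```

```text
t 3.4 logger xyz -0.0109 0.0 0.1198 F [ 0.2  0.1 -0.8] w 0.0207 j [-0.48  0.27  0.47  1.8  -0.14  1.1   1.32]
shift [ 0.1291  0.0002 -0.0002] turn [ 0.0031 -0.      0.0017]
```

View pics/s2.png

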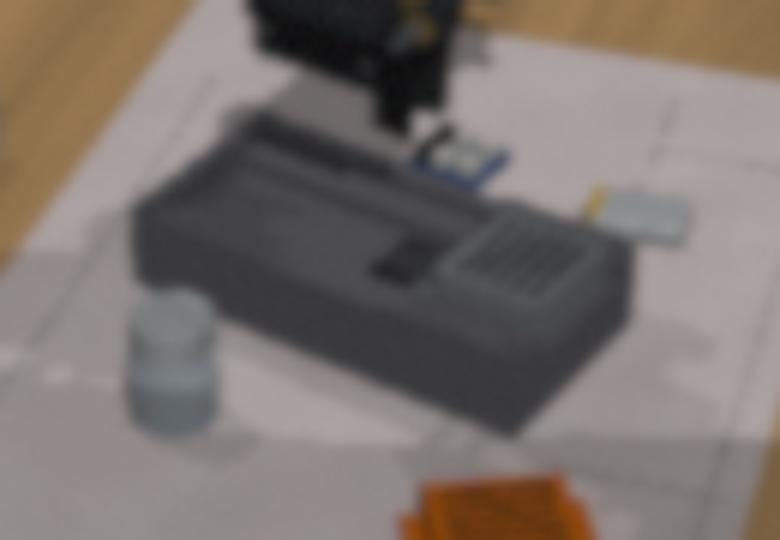

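The picture shows the tab now low in the channel at (410,258), with the cover still seated at (525,255). Next, move behind the bay end.

Request:
step_arm --increments '[[[0.13,0.0,0.0],[0.003,0,0.002]],[[0.13,0.0,0.0],[0.003,0,0.002]],[[0.13,0.0,0.0],[0.003,0,0.002]],[[0.13,0.0,0.0],[0.003,0,0.002]],[[0.13,0.0,0.0],[0.003,0,0.002]]]'

```text
time: 3.9
ee_pos: [0.4275, 0.0359, 0.1188]
eef_rot: [0.143, 0.99, -0.0, -0.001]
ft_force: [0.7, -0.5, 0.3]
width: 0.0218
```

```bash
python3 -c "
from bench import r
from h import *
go(r,-.14,0,.052)
"
```

```text
t 3.9 logger xyz -0.1418 -0.0003 0.1188 F [ 0.7 -0.5  0.3] w 0.0218 j [-0.61 -0.03  0.42  2.1   0.01  1.07  1.09]
shift [-0.0019  0.0003  0.0668] turn [-0.0005 -0.0014  0.0008]
```

Request:
step_arm --increments '[[[-0.001,0.0,0.035],[0,0,0]],[[-0.001,0.0,0.067],[0,0,0]],[[-0.001,0.0,0.067],[0,0,0]],[[-0.001,0.0,0.067],[0,0,0]]]'

```text
time: 4.3
ee_pos: [0.4286, 0.0349, 0.0518]
eef_rot: [0.143, 0.99, -0.001, -0.001]
ft_force: [0.2, -0.4, 0.7]
width: 0.0215
```

```bash
python3 -c "
from bench import r
from h import *
go(r,-.11,0,.052)
c=r.camera('top'); cv2.imwrite('pics/t3.png',cv2.resize(c['pixels'][165:280,210:350],None,fx=5,fy=5))
"
```

```text
t 4.3 logger xyz -0.1405 -0.0009 0.0518 F [ 0.2 -0.4  0.7] w 0.0215 j [-0.61  0.09  0.44  2.16 -0.04  0.91  1.14]
shift [-0.0305  0.0009 -0.0003] turn [-0.0024 -0.0025 -0.0001]
```

View pics/t3.png

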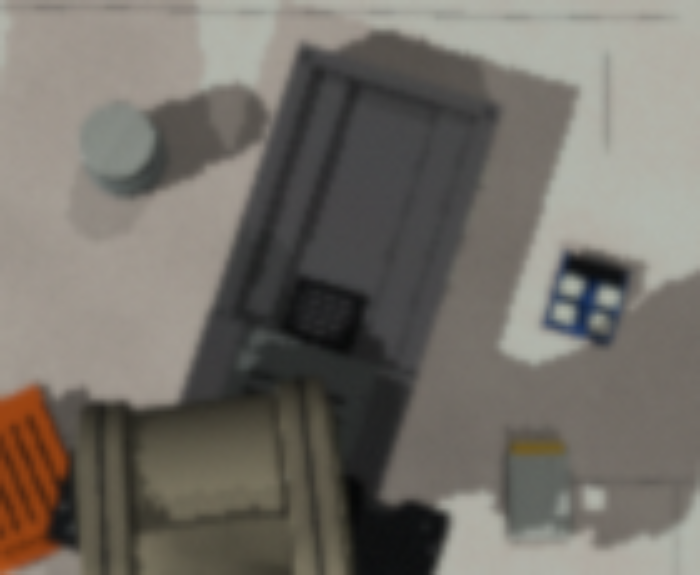

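The logger is still in place and the arm hides the cover's bay end. Pushing slowly now.

Request:
step_arm --increments '[[[-0.01,0.001,0.0],[0,0,0]],[[-0.02,0.001,0.0],[0,0,0]],[[-0.03,0.001,0.0],[0,0,0]],[[-0.04,0.001,0.0],[0,0,0]],[[-0.05,0.001,0.0],[0,0,0]]]'

```text
time: 4.85
ee_pos: [0.4785, 0.0217, 0.0527]
eef_rot: [0.143, 0.99, -0.0, -0.0]
ft_force: [-1.0, -0.3, 0.4]
width: 0.0214
```

```bash
python3 -c "
from bench import r
from h import *
go(r,-.01,0,.052)
c=r.camera('side'); cv2.imwrite('pics/s4.png',cv2.resize(c['pixels'][180:270,220:350],None,fx=6,fy=6))
"
```

```text
t 4.85 logger xyz -0.0889 0.0006 0.0527 F [-1.  -0.3  0.4] w 0.0214 j [-0.56  0.2   0.46  2.04 -0.11  0.92  1.24]
shift [-0.0789 -0.0006  0.0006] turn [-0.001  -0.0009 -0.    ]
```

View pics/s4.png

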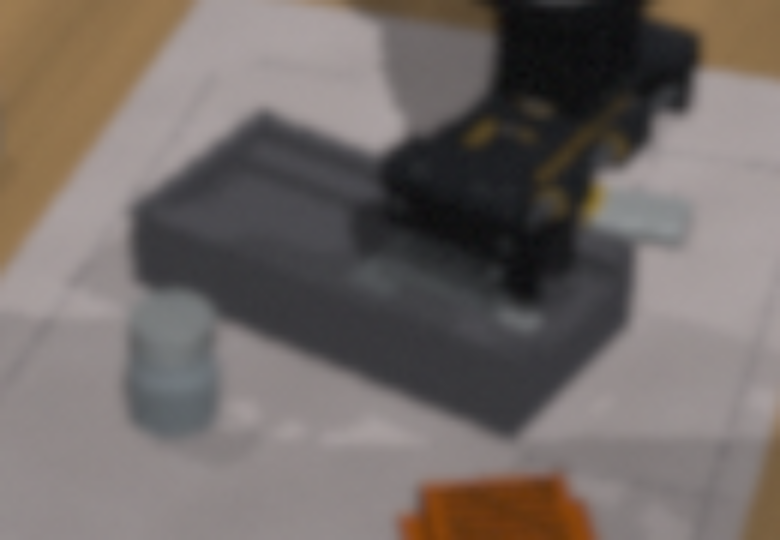

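The cover is sliding at about 1 N; its front edge is at (360,240) over the tab and it looks flat. Continuing the push.

Request:
step_arm --increments '[[[-0.012,0.0,0.0],[0,0,0]],[[-0.024,0.0,0.0],[0,0,0]],[[-0.036,0.0,0.0],[0,0,0]],[[-0.048,0.0,0.0],[0,0,0]],[[-0.056,0.0,0.0],[0,0,0]]]'

```text
time: 5.4
ee_pos: [0.5346, 0.005, 0.0528]
eef_rot: [0.143, 0.99, -0.001, 0.0]
ft_force: [-1.2, 0.4, 0.2]
width: 0.0218
```

```bash
python3 -c "
from bench import r
from h import *
go(r,-.005,0,.052)
"
```

```text
t 5.4 logger xyz -0.0304 0.0004 0.0528 F [-1.2  0.4  0.2] w 0.0218 j [-0.5   0.32  0.46  1.91 -0.17  0.95  1.33]
shift [-0.0254 -0.0004  0.0008] turn [-0.0011  0.0007 -0.0005]
```

Request:
step_arm --increments '[[[-0.01,0.0,0.0],[0,0,0]],[[-0.018,0.0,0.0],[0,0,0]],[[-0.024,0.0,0.0],[0,0,0]],[[-0.026,0.0,0.0],[0,0,0]],[[-0.026,0.0,0.0],[0,0,0]]]'

```text
time: 5.9
ee_pos: [0.5597, -0.0025, 0.0528]
eef_rot: [0.143, 0.99, -0.001, 0.0]
ft_force: [-0.7, 0.9, -0.5]
width: 0.0219
```

Request:
step_arm --increments '[[[0.02,0.0,0.0],[0,0,0]],[[0.03,0.0,0.0],[0,0,0]],[[0.03,0.0,-0.04],[0,0,0]],[[0.08,0.0,-0.09],[0,0,0]],[[0.13,0.0,-0.12],[0,0,0]]]'

```text
time: 6.4
ee_pos: [0.4573, 0.0277, 0.1581]
eef_rot: [0.144, 0.99, -0.001, 0.001]
ft_force: [0.3, 1.7, 0.7]
width: 0.0215
```

Request:
step_arm --increments '[[[0.05,0.0,-0.05],[0,0,0]],[[0.05,0.0,-0.05],[0,0,0]],[[0.05,0.0,-0.05],[0,0,0]]]'

```text
time: 6.7
ee_pos: [0.409, 0.0432, 0.2105]
eef_rot: [0.143, 0.99, 0.001, 0.003]
ft_force: [-0.0, 0.5, 0.4]
width: 0.022
```

```bash
python3 -c "
from bench import r
from h import *
go(r,-.15,0,.2)
for n,a,b,k in(('side',slice(180,270),slice(220,350),6),('top',slice(165,280),slice(210,350),5)):
  c=r.camera(n); cv2.imwrite('pics/%s5.png'%n,cv2.convertScaleAbs(cv2.resize(c['pixels'][a,b],None,fx=k,fy=k),alpha=1.6))
"
```

```text
t 6.7 logger xyz -0.1616 0.0015 0.2105 F [-0.   0.5  0.4] w 0.022 j [-0.66 -0.18  0.4   2.02  0.07  1.28  1.  ]
shift [-0.0116 -0.0016  0.0105] turn [0.0032 0.006  0.0005]
```

View pics/side5.png

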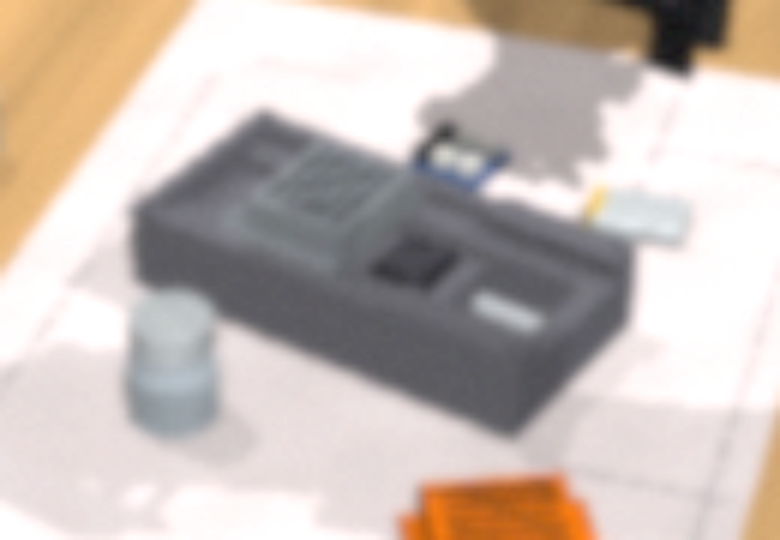

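View pics/top5.png

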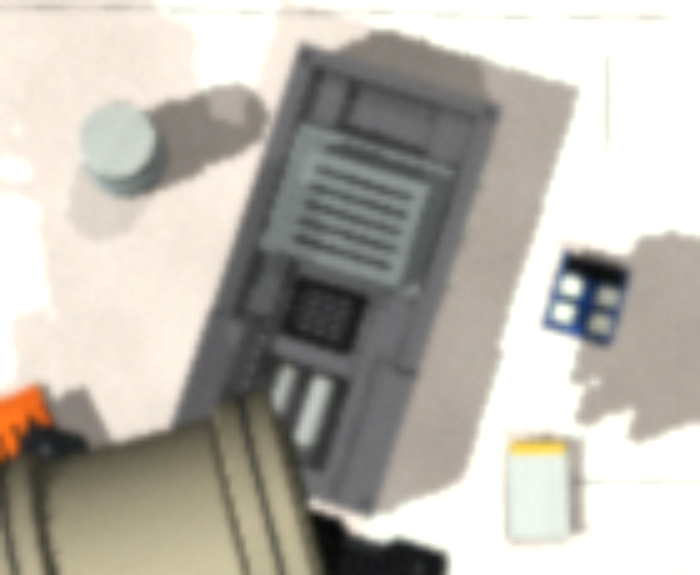

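The cover lies flat between the rims, the bay is open with the cells visible, and the tab is in. I'll check the cover's x, then hand in.

```bash
python3 -c "
from bench import r
from h import *
c=r.camera('top')
p=cast(c,(np.array([(343,268),(263,245),(415,292),(302,125),(455,168)])+.5)/5-.5+[210,165],[.064,.046,.046,.046,.046])[:,:2]-O
print((p@X).round(4),(p@Y).round(4))
print(r.read_state()['ft_force'],r.close_job())
"
```

```text
[0.0092 0.0102 0.0106 0.0814 0.0839] [-0.0024  0.0446 -0.0437  0.0447 -0.0443]
the job is handed in; nothing more can be done
[-0.03389805  0.08436973 -0.72583248] None
```

The battery bay is open, and the cover is lying flat on the open deck with the arm clear of everything. I handed the job in after about 7 s of the allowed 42 s. No verdict was reported.

- **Tab:** I pressed it in with the shut fingertips. It bottomed out at 36.2 mm, against 36 mm for fully in, and the force rose to 26 N. It still looked fully in on the last pictures.
- **Cover:** I pushed it from the bay end with about 1 N. In the last top picture its flange runs from about logger x +10 to +83 mm. That puts its centre near +46 mm, inside the 4 to 82 mm range.
- **Flatness and surroundings:** It looks flat between the rims in both views, with the bay cells visible. I judged flatness by eye, not by measuring it. The jar, module and pack look unmoved. I did not re-check the mouse, pen or screwdriver at the end, but the arm never went down near them.
- **Disagreement:** The logger outline measured 238 x 115 mm against the stated 240 x 120 mm. That is a few millimetres, within what the blurred picture corners allow, and no check failed.

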